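# Load the cassette reader and lay out its reagents

### The arm

A 6-joint arm with a two-finger parallel gripper is mounted at the origin on the work surface. World frame = base frame: x ahead of the robot, y to its left, z up, the work surface at z = 0. Lengths are in m, angles in rad, forces in N, time in s.
With the tool pointing down it reaches from about 0.35 to 0.975 m from the base axis. Payload 4.9 kg.
Tool frame: the origin (TCP) lies at the very end of the fingers, on their centre line; the grasp point (between the pads) lies 19 mm behind it (pinch_z is the distance from the TCP to the grasp point, in m); z points along the fingers, y is the line along which they close (so a half turn about z gives the same grasp; the last joint's range is limited). The gripper opens to 85 mm and grips with 20 to 120 N. Pads are 22 mm wide; open, the fingers measure 114 mm over their backs; the gripper's body (76 mm by 85 mm) begins 54 mm behind the grasp point. The pads swing forward as they close: fully open they stand 13 mm farther back than shut.
Start: joints at [-0.119, 0.053, 1.613, -0, 1.476, -0.119], TCP at [0.625, 0, 0.231] pointing down, gripper open.
Joint ranges: [-3.01, 3.01], [-1.01, 2.22], [0.06, 2.58], [-1.02, 4.17], [0.09, 2.62], [-3.14, 3.14]. Speed limits (rad/s): [2.57, 2.57, 3.14, 3.14, 3.14, 3.14].

### API

Orientations are given as a unit quaternion [w, x, y, z].
In Python, from plant import * gives the robot as it stands. The module is installed in compiled form; this text tells all that it offers.
- The arm moves only by the tool play_rows, never from a script. Its arguments are lists of equal length, an entry for each row: "linear": the shift along the world's x, y, z in m, a list of three; "turn": the turn about the world's z in degrees. A call has 1 to 8 rows; each row shifts and turns the commanded pose from where the row before left it; what a row does not reach is not made up. A row lasts 1/8 s, in which the tool goes at most 62.5 mm and 10.7 degrees, less where a joint would pass 70% of its speed; a pose out of reach is approached as far as the arm can. A call is refused whole if a number of a shift passes 0.0625 or a number of a turn 10.7, either way. A call with a gripper value outside its range is refused whole. "hand" is the finger opening in m, from 0 to 0.0854, set as the call begins (left out, the last holds). The fingers move at their own pace and stop on an object; the grip force is fixed at half the most. Time passes only in rows, so rows that do not move let the fingers close. It gives the time, the measured TCP pose, the force, the opening and the grip force at its end, in the units of the state.
- state(): the state, without advancing time (a new reading comes with each control period).
- grab_frame(name): name is "scene" or "side" or "wrist"; returns the picture (400x640x3 uint8, red, green, blue); there is no depth.
- camera_info(name): a dict with "camera_matrix" (3x3 intrinsics, pixels), "origin" and "attitude" of the camera in the world; the wrist camera has in their place "mount" (4x4, takes a point from camera to tool coordinates, whose origin is the TCP and whose axes are the flange's). Camera axes: x right, y down, z forward; pixel columns grow to the right and rows downward; lengths in m; the calibration is good to about 2 mm. A picture is of the moment at which its call begins: read the wrist's pose just before it. camera_info takes no time and is no camera call.
- job_done(): hands the job in; it is judged then, once.
Trained networks look in the newest picture that a camera, given by its name, has taken for a name from the list of things; names that differ only in an ending like _2 or _b are one class to them, and where a whole thing is asked for, a point or a joint stands for the part that bears it (a point fixed in the world has none). Each returns a list of dicts, best first, with "p" (0 to 1); they miss things now and then, are a little off and sometimes report something else, mostly with a low value. They report only what shows in the picture. A call takes as long as a camera call. They do not tell look-alikes from the thing itself.
- trace(camera, thing): "region" (400x640 bool, what is visible of it) and "location" ([column, row] in pixels, amid what is visible of it).
The state is a dict: "time": time; "joint_pos": joint angles; "joint_vel": joint speeds; "joint_efforts": joint torques, N m; "tool_pos": TCP position; "tool_rot": TCP orientation; "contact_force": force on the tool from outside, world axes, zero at the start; "ft_torque": the same for the moment, N m; "gripper_width": opening from 0.0 (shut) to 1.0 (fully open); "grasp_force": force on a finger pad.
Only numpy, scipy, OpenCV 4.12 (cv2) and the standard library are available. Lean on these libraries where they do the work, as an engineer would, in place of code of your own. Each camera call takes 0.05 s, during which the arm holds its last target. There are 200 camera calls.

### The job

Open the lid of the cassette reader, lay the cassette flat on the silver bed inside it, lengthwise front to back, and close the lid again. Then set up the reagents, all upright: the wide pot on the bench just to the left of the reader as the robot sees it, level with the middle of the reader's side, with a gap of about 3 cm; the small pot centred on top of the wide pot; and the bottle on the bench in front of the wide pot (on the robot's side of it, in line with the reader's side), with a gap of about 3 cm between them. Leave the tube rack, the beaker and the timer where they stand.

Things in the scene. Friction and masses are not known exactly. Their poses are not given: they have to be found in the camera images.
- reader: Fixed grey open-topped housing, black hinged lid; 140 deep (x) x 150 wide (y), rim 55 mm high, walls and floor 6 mm. Origin: centre of underside; x from front (display) to back (hinge), y to its left as the robot sees it, z up; turned up to 0.2 rad. The silver bed, 66 x 46 mm, long in x, is flush on the inner floor (6 mm above the origin), centre at x -25 mm, y 0.
- lid (a joint): Lid hinge, rad: 0 shut, grows as the front edge rises and swings back, stop 1.75; starts at 0 to 0.15. Hinge line parallel to the reader's y at its x +70, z 55 mm. Lid plate 140 x 150 x 8 mm, on the rim when shut. Stiff hinge (0.22 N m friction, 2 to 3 N at the handle): the lid stays at any angle.
- lid_bar (a point): Middle of the lid's handle: round steel bar 10 mm thick, 90 mm long, parallel to the reader's y, on two end legs on the lid's outer face near its front edge. Bar axis 52 mm above the plate's underside (44 above its outer face), 120 mm from the hinge line along the plate; lid shut: x -50, y 0, z 107 mm in the reader's frame. Nothing between bar and plate.
- cassette: Loose sample cassette, about 60 g: white slab 60 (its x) x 40 (its y) x 12 mm, with a centred grey grip ridge on top, 40 mm long in x, 16 mm thick in y, from 12 to 32 mm high. Origin: centre of the underside, z up. Either end may point to the back of the reader.
- wide_pot: Loose wide round pot, white with grey flat lid, diameter 56, height 46 mm, about 100 g. Origin: centre of underside. Its place, for a 30 mm gap: x 0, y +133 mm in the reader's frame, on the bench. Pots, bottle and cassette start upright in any order, 11 to 13 cm apart, on a dark mat 3 mm thick; the mat lies left or right of the reader.
- small_pot: Loose small round pot, white with grey flat lid, diameter 38, height 34 mm, about 40 g. Origin: centre of the underside, z up. It goes on top of the wide pot.
- bottle: Loose slim amber bottle with narrow neck and white cap, diameter 36, height 85 mm, about 80 g; grip it on the straight wall below 45 mm. Origin: centre of the underside, z up. Its place: 76 mm from the wide pot's centre (30 mm gap) along the reader's -x, so y +133 mm in the reader's frame, on the bench.
- tube_rack: Bystander: purple tube rack, 70 x 170 x 38 mm, with a few clear caps up to 50 mm high, in the middle of the far side of the bench. Origin: centre of the underside. Not to be moved.
- beaker: Bystander: glass beaker, 64 mm across the rim, 80 mm high, at the robot's right. Origin: centre of the underside. Not to be moved.
- timer: Bystander: flat white timer, 50 x 70 x 22 mm, straight in front of the robot. Origin: centre of the underside. Not to be moved.
Not all that is in view belongs to the job. What is shaped like the cassette but yellow is not meant. Several things have the shape of the reader; the one meant has the colours described above.

How it is judged:
By the outcome, as a careful person would: the job done as asked, in the order asked, and still so for the second after the job is handed in, with the robot touching nothing.
It also fails if it takes over 144 s, if anything falls off the work surface, if the arm or the gripper's body presses on something with over 40 N, if the wrist force passes 120 N, or if a joint passes its speed limit or range.

## Working session

There is one attempt and no reset: what is moved stays moved. The work goes in short steps, Python scripts to look and compute and a tool call to move; the robot and the scene stay as the last step left them, time stands still between calls to the robot, and variables do not carry over. Pictures are saved under pics/ and viewed, at most 17 in all, crops included, and the job is handed in when it is done.

Besides the shell and the picture viewer there is one more tool, called after "Call:" in YAML: its name, and indented under it one key for each argument. play_rows: Moves the arm, as the interface text tells. Its arguments: {"type":"object","properties":{"linear":{"type":"array","items":{"type":"array","items":{"type":"number"}}},"turn":{"type":"array","items":{"type":"number"}},"hand":{"type":"number"}},"required":["linear","turn"]}

```bash
mkdir -p pics; cat > h.py <<'E'
from plant import *
import numpy as np, cv2
from scipy.spatial.transform import Rotation as R
def rot(a):
    a=np.array(a)
    return a if a.shape==(3,3) else R.from_quat(np.r_[a[1:],a[0]]).as_matrix()
def cam(n):
    c=camera_info(n);K=np.array(c["camera_matrix"])
    if n=="wrist":
        s=state();M=np.array(c["mount"]);T=np.eye(4);T[:3,:3]=rot(s["tool_rot"]);T[:3,3]=s["tool_pos"]
        T=T@M;return K,T[:3,:3],T[:3,3]
    return K,rot(c["attitude"]),np.array(c["origin"])
def ray(C,px,z):
    K,A,o=C;d=A@np.linalg.solve(K,np.r_[px,1.]);return o+d*(z-o[2])/d[2]
def proj(C,p):
    K,A,o=C;q=K@(A.T@(np.array(p)-o));return q[:2]/q[2]
def shot(n,f=None):
    C=cam(n);im=grab_frame(n)
    if f: cv2.imwrite("pics/"+f,im[:,:,::-1])
    return C,im
E
python3 - <<'E'
from h import *
for n in("scene","side","wrist"):
    c=camera_info(n);print(c)
    C,im=shot(n,n+"0.png")
    for t in("reader","lid_bar","cassette","wide_pot","small_pot","bottle"):
        print(n,t,[(round(d["p"],2),np.round(d["location"]).tolist(),int(d["region"].sum())) for d in trace(n,t)[:4]])
print(state())
E
```

```text
{'camera_matrix': array([[494.0810157 ,   0.        , 318.02076665],
       [  0.        , 494.0810157 , 200.62810349],
       [  0.        ,   0.        ,   1.        ]]), 'origin': array([1.09050145, 0.96093   , 0.85186364]), 'attitude': array([-0.12636045,  0.22347023,  0.85815136, -0.44460133])}
scene reader [(0.96, [372.0, 364.0], 5486), (0.9, [431.0, 235.0], 3529), (0.76, [353.0, 260.0], 4029)]
scene lid_bar [(0.93, [373.0, 361.0], 5010), (0.83, [349.0, 250.0], 2570)]
scene cassette [(0.7, [251.0, 156.0], 203), (0.57, [255.0, 177.0], 232), (0.27, [282.0, 143.0], 245)]
scene wide_pot []
scene small_pot [(0.51, [270.0, 197.0], 179)]
scene bottle [(0.68, [289.0, 166.0], 234)]
{'camera_matrix': array([[501.92097422,   0.        , 313.4380846 ],
       [  0.        , 501.92097422, 201.36257716],
       [  0.        ,   0.        ,   1.        ]]), 'origin': array([ 0.13937858, -1.10884337,  0.76362872]), 'attitude': array([-0.50310648,  0.84687354, -0.15133195,  0.08238762])}
side reader [(0.79, [216.0, 207.0], 2048), (0.59, [294.0, 198.0], 2133), (0.59, [307.0, 157.0], 1237)]
side 
[... 1207 characters left out ...]
array([-1.18990666e-01,  5.26914979e-02,  1.61293854e+00,  2.14361344e-05,
        1.47602974e+00, -1.19000867e-01]), 'joint_vel': array([-0.00079196, -0.00095987, -0.00076274,  0.00107178, -0.00056318,
       -0.00029063]), 'joint_efforts': array([ 7.02906673e-04, -3.93696606e+01, -3.70472646e+01, -1.76683616e-04,
        5.70289521e-04, -1.33240891e-05]), 'tool_pos': array([6.24957177e-01, 1.73763069e-05, 2.31285798e-01]), 'tool_rot': array([-3.29774011e-05,  7.07103892e-01,  7.07109670e-01, -1.23598117e-05]), 'contact_force': array([ 0.39674854, -0.0652775 , -0.50839996]), 'ft_torque': array([-0.04136052, -0.027062  ,  0.01592296]), 'grasp_force': 0.0, 'gripper_width': 1.0016178633919695}
```

View pics/scene0.png

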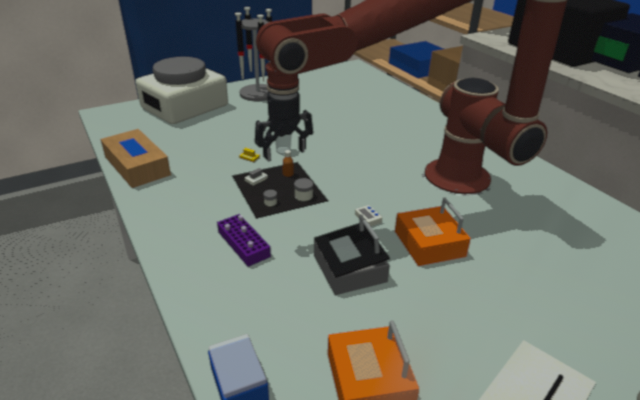

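View pics/side0.png

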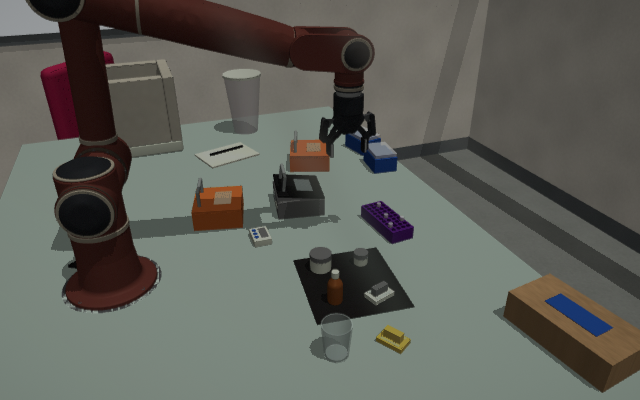

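Candidates. Readers: black/grey at scene (351,258) and side (299,197); orange at scene (432,234) and (372,364), which are not meant. Cassettes: white at scene (257,178) and side (379,293); yellow at scene (250,155) and side (394,341), not meant. I choose the black/grey reader and the white cassette on the mat, and check them in a crop.

```bash
python3 - <<'E'
from h import *
S=cam("scene");D=cam("side")
for n,a,b,z in [("cass",(257,178),(379,293),.02),("wide",(304,190),(320,260),.03),("small",(270,198),(360,257),.02),("bottle",(288,167),(335,290),.04),("reader",(351,258),(299,200),.04),("orangeA",(432,234),(219,207),.04),("orangeB",(372,364),(309,155),.04),("rack",(244,240),(387,222),.02),("timer",(369,214),(260,236),.02),("beaker",(288,150),(337,340),.04)]:
    print(n,ray(S,a,z)[:2].round(3),ray(D,b,z)[:2].round(3))
a=grab_frame("scene")[130:300,220:470];b=grab_frame("side")[150:360,260:420]
cv2.imwrite("pics/crop.png",np.hstack([cv2.resize(x,None,fx=500/x.shape[0],fy=500/x.shape[0],interpolation=2)[:,:400 if i else 735] for i,x in enumerate((a,b))])[:,:,::-1][:, :1135])
im=cv2.imread("pics/crop.png");cv2.imwrite("pics/crop.png",cv2.resize(im,(800,int(800*im.shape[0]/im.shape[1]))))
E
```

```text
cass [ 0.594 -0.263] [ 0.583 -0.297]
wide [ 0.504 -0.121] [ 0.497 -0.139]
small [ 0.605 -0.144] [ 0.602 -0.15 ]
bottle [ 0.493 -0.247] [ 0.483 -0.274]
reader [0.552 0.212] [0.541 0.162]
orangeA [0.313 0.235] [0.307 0.206]
orangeB [0.685 0.493] [0.682 0.472]
rack [ 0.748 -0.001] [ 0.746 -0.019]
timer [0.392 0.061] [0.387 0.039]
beaker [ 0.443 -0.346] [ 0.428 -0.421]
```

View pics/crop.png

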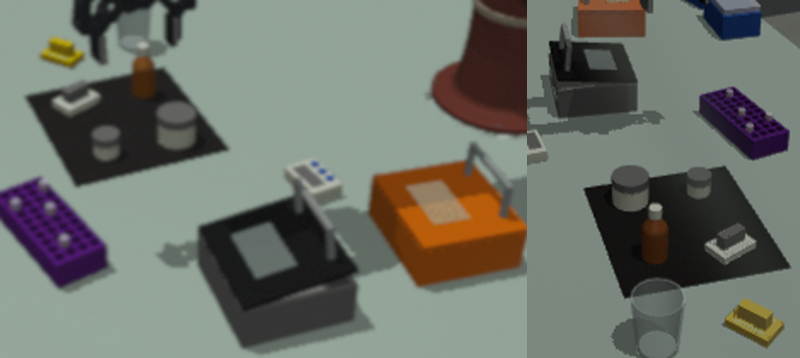

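Crop confirms: the black-lidded grey reader (slightly ajar) with its bar towards the robot, and the white cassette on the mat; yellow and orange are look-alikes. Moving the wrist camera over the reader.

Call:
play_rows:
  linear:
    - [-0.02,0.045,0]
    - [-0.02,0.045,0]
    - [-0.02,0.045,0.01]
    - [-0.02,0.045,0.01]
    - [0,0,0]
    - [0,0,0]
  turn: [0,0,0,0,0,0]

```text
time: 1.9
tool_pos: [0.5451, 0.1797, 0.2512]
tool_rot: [0.0, 0.707, 0.707, -0.0]
contact_force: [0.2, 0.5, -0.8]
gripper_width: 0.997
grasp_force: 0.0
```

```bash
python3 - <<'E'
from h import *
s=state();print(s["tool_pos"],s["time"])
C,im=shot("wrist","w1.png")
for t in("reader","lid_bar"):
    print(t,[(round(d["p"],2),np.round(d["location"]).tolist(),cv2.minAreaRect(np.argwhere(d["region"])[:,::-1].astype(np.float32))) for d in trace("wrist",t)[:3]])
E
```

```text
[0.54507377 0.17973442 0.2511925 ] 1.9
reader [(0.76, [324.0, 153.0], ((322.02899169921875, 156.60797119140625), (125.9148178100586, 134.11317443847656), 11.53462028503418)), (0.55, [120.0, 134.0], ((110.51255798339844, 134.8928680419922), (187.36338806152344, 127.65653228759766), 12.395406723022461))]
lid_bar [(0.93, [322.0, 153.0], ((325.08270263671875, 155.2332305908203), (126.07643127441406, 134.3314208984375), 9.090276718139648)), (0.68, [110.0, 138.0], ((102.44119262695312, 133.43304443359375), (171.84559631347656, 127.09738159179688), 13.172553062438965))]
```

View pics/w1.png

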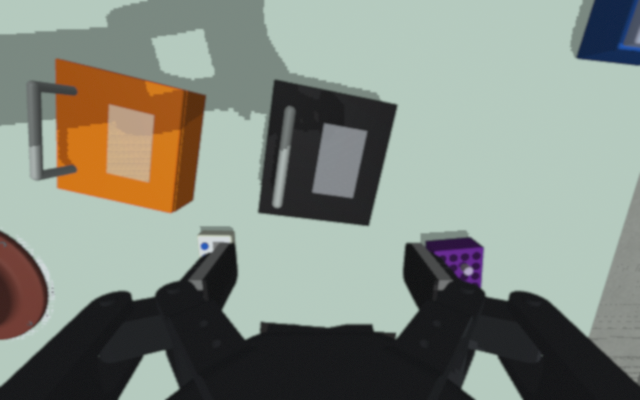

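The wrist view shows the reader's lid with corners (274,81), (397,104), (369,225), (259,212) and bar from (290,108) to (277,206). Fitting its pose.

```bash
cat >> h.py <<'E'
def rdpt(p,l):  # lid-plate coords (d from hinge, y, h above underside) -> reader frame
    d,y,h=p;return np.array([.07-d*np.cos(l)+h*np.sin(l)*1.0,y,.055+d*np.sin(l)+h*np.cos(l)])
def world(q,p):
    c,s=np.cos(q[2]),np.sin(q[2]);return np.array([q[0]+c*p[0]-s*p[1],q[1]+s*p[0]+c*p[1],p[2]])
E
python3 - <<'E'
from h import *
from scipy.optimize import least_squares as L
C=cam("wrist")
m=[((.14,.075,.008),(274,81)),((0,.075,.008),(397,104)),((0,-.075,.008),(369,225)),((.14,-.075,.008),(259,212)),((.12,.045,.055),(290,107)),((.12,-.045,.055),(277,207))]
f=lambda q:np.concatenate([proj(C,world(q,rdpt(a,q[3])))-b for a,b in m])
r=L(f,[.55,.19,0,.1]);print(r.x,r.fun.round(1))
for l in(0,.05,.1,.15):
  r=L(lambda q:f(np.r_[q,l]),[.55,.19,0]);print(l,r.x,r.cost)
q=r.x
E
```

```text
[ 0.55014473  0.20285462 -0.16931023  0.12818655] [-0.9 -2.8  2.1 -1.2  1.3  1.6 -1.4  1.7 -0.7  4.1 -0.  -3. ]
0 [ 0.55252681  0.20137925 -0.16259714] 68.40613942410621
0.05 [ 0.55178814  0.20191934 -0.16530896] 42.0457879282846
0.1 [ 0.5508066   0.20250473 -0.1679044 ] 27.41684359714225
0.15 [ 0.54957832  0.20313516 -0.17036789] 26.561061896598
```

```bash
cat >> h.py <<'E'
Q=np.array([.5501,.2029,-.169])
def bar(l): return world(Q,rdpt((.12,0,.052),l))
E
python3 - <<'E'
from h import *
p=state()["tool_pos"]
t=bar(.125)-[0,0,.019];print("to bar",(t-p).round(4))
ls=np.linspace(.125,1.685,17)
P=np.array([bar(l) for l in ls]);print(np.diff(P,axis=0).round(4).tolist())
E
```

```text
to bar [-0.0371  0.0312 -0.1482]
[[0.0069, -0.0012, 0.0106], [0.0079, -0.0013, 0.0099], [0.0088, -0.0015, 0.0091], [0.0096, -0.0016, 0.0082], [0.0104, -0.0018, 0.0072], [0.011, -0.0019, 0.0061], [0.0116, -0.002, 0.005], [0.012, -0.002, 0.0038], [0.0123, -0.0021, 0.0026], [0.0125, -0.0021, 0.0014], [0.0126, -0.0021, 0.0002], [0.0125, -0.0021, -0.0011], [0.0124, -0.0021, -0.0023], [0.0121, -0.0021, -0.0035], [0.0117, -0.002, -0.0047], [0.0112, -0.0019, -0.0058]]
```

Call:
play_rows:
  linear:
    - [-0.019,0.016,0]
    - [-0.018,0.015,0]
    - [0,0,-0.04]
    - [0,0,-0.04]
    - [0,0,-0.04]
    - [0,0,-0.028]
    - [0,0,0]
    - [0,0,0]
  turn: [-4.9,-4.8,0,0,0,0,0,0]
  hand: 0.07

```text
time: 3.05
tool_pos: [0.5091, 0.2107, 0.1045]
tool_rot: [0.0, 0.765, 0.644, 0.001]
contact_force: [-0.6, -0.3, -0.3]
gripper_width: 0.819
grasp_force: 0.0
```

Call:
play_rows:
  linear:
    - [0,0,0]
    - [0,0,0]
    - [0,0,0]
    - [0,0,0]
    - [0,0,0]
    - [0,0,0]
  turn: [0,0,0,0,0,0]
  hand: 0.0

```text
time: 3.8
tool_pos: [0.5085, 0.2111, 0.1035]
tool_rot: [0.0, 0.764, 0.645, 0.001]
contact_force: [3.5, -0.1, -1.0]
gripper_width: 0.093
grasp_force: 58.4
```

Call:
play_rows:
  linear:
    - [0.007,-0.001,0.0106]
    - [0.008,-0.0014,0.0099]
    - [0.009,-0.0015,0.0091]
    - [0.0095,-0.0016,0.0082]
    - [0.0104,-0.0018,0.0072]
    - [0.011,-0.0019,0.0061]
    - [0.0116,-0.002,0.005]
    - [0.012,-0.002,0.0038]
  turn: [0,0,0,0,0,0,0,0]

```text
time: 4.8
tool_pos: [0.5869, 0.1973, 0.1666]
tool_rot: [0.0, 0.764, 0.645, -0.001]
contact_force: [-6.5, -1.6, 5.5]
gripper_width: 0.09
grasp_force: 58.5
```

Call:
play_rows:
  linear:
    - [0.0123,-0.002,0.0026]
    - [0.0125,-0.002,0.0014]
    - [0.0126,-0.002,0]
    - [0.0125,-0.002,-0.001]
    - [0.0124,-0.002,-0.0023]
    - [0.012,-0.002,-0.0035]
    - [0.0117,-0.002,-0.0047]
    - [0,0,0]
  turn: [0,0,0,0,0,0,0,0]

```text
time: 5.8
tool_pos: [0.6747, 0.1824, 0.1567]
tool_rot: [0.002, 0.765, 0.644, 0.001]
contact_force: [1.7, -5.3, 1.5]
gripper_width: 0.09
grasp_force: 62.6
```

```bash
python3 - <<'E'
from h import *
s=state();print(s["contact_force"],s["tool_pos"])
shot("side","s2.png");shot("scene","c2.png")
a=cv2.imread("pics/s2.png")[60:260,180:480];b=cv2.imread("pics/c2.png")[150:320,240:495]
cv2.imwrite("pics/m2.png",np.vstack([cv2.resize(a,(450,300)),cv2.resize(b,(450,300))]))
E
```

```text
[ 1.69815177 -5.27343091  1.52336317] [0.67468624 0.18239769 0.15668378]
```

View pics/m2.png

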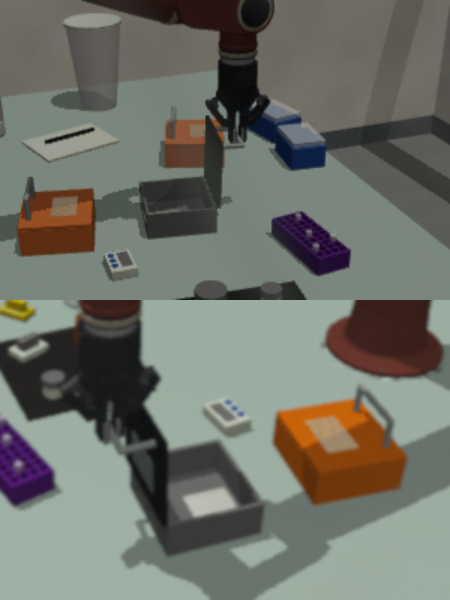

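Lid stands about 92° open. Releasing and going to view the mat.

Call:
play_rows:
  linear:
    - [0,0,0]
    - [0,0,0]
    - [0,0,0.02]
    - [0,0,0.04]
    - [0,0,0.05]
    - [0,-0.03,0.02]
  turn: [0,0,0,0,0,0]
  hand: 0.04

```text
time: 6.65
tool_pos: [0.6738, 0.1556, 0.2925]
tool_rot: [0.002, 0.763, 0.646, 0.004]
contact_force: [0.8, -0.5, 0.8]
gripper_width: 0.47
grasp_force: 0.0
```

Call:
play_rows:
  linear:
    - [-0.015,-0.05,0]
    - [-0.02,-0.055,0]
    - [-0.02,-0.055,0]
    - [-0.02,-0.055,0]
    - [-0.02,-0.055,0]
    - [-0.02,-0.055,0]
    - [-0.01,-0.04,0]
    - [0,0,0]
  turn: [0,4.9,4.8,0,0,0,0,0]
  hand: 0.085

```text
time: 7.65
tool_pos: [0.547, -0.2134, 0.2874]
tool_rot: [0.001, 0.708, 0.706, 0.0]
contact_force: [-0.3, 0.6, -0.3]
gripper_width: 0.995
grasp_force: 0.0
```

Call:
play_rows:
  linear:
    - [0,0,0]
    - [0,0,0]
  turn: [0,0]

```text
time: 7.9
tool_pos: [0.548, -0.2099, 0.2862]
tool_rot: [0.0, 0.706, 0.708, 0.0]
contact_force: [-1.2, 0.2, 0.3]
gripper_width: 0.998
grasp_force: 0.0
```

```bash
python3 - <<'E'
from h import *
s=state();print(s["tool_pos"],s["tool_rot"])
C,im=shot("wrist","w3.png")
for t,z in(("cassette",.02),("wide_pot",.03),("small_pot",.02),("bottle",.04)):
    for d in trace("wrist",t)[:2]:
        r=cv2.minAreaRect(np.argwhere(d["region"])[:,::-1].astype(np.float32));print(t,round(d["p"],2),np.round(d["location"]),np.round(r[0]),np.round(r[1]),round(r[2],1),ray(C,r[0],z).round(3))
E
```

```text
[ 0.54797434 -0.20992881  0.286191  ] [1.97546202e-04 7.06441271e-01 7.07771596e-01 2.41620866e-04]
cassette 0.56 [321. 294.] [321. 292.] [37. 25.] 58.2 [ 0.55  -0.419  0.02 ]
cassette 0.55 [344. 216.] [345. 214.] [27. 40.] 73.6 [ 0.586 -0.282  0.02 ]
wide_pot 0.75 [284. 113.] [283. 112.] [44. 41.] 71.6 [ 0.496 -0.132  0.03 ]
small_pot 0.93 [359. 125.] [360. 125.] [26. 28.] 90.0 [ 0.604 -0.149  0.02 ]
bottle 0.57 [276. 206.] [277. 208.] [32. 26.] 90.0 [ 0.485 -0.266  0.04 ]
```

View pics/w3.png

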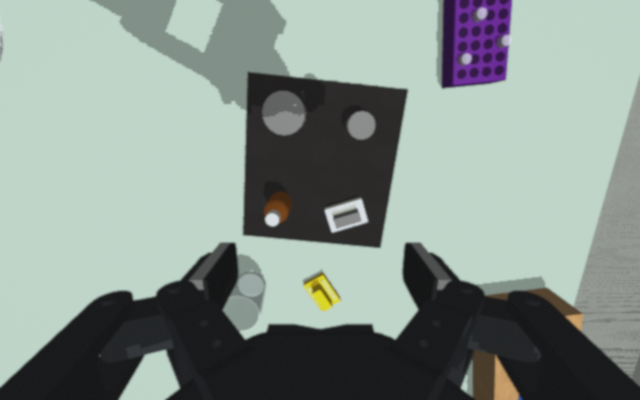

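Wrist view: wide pot (284,113), small pot (360,125), bottle (275,210), cassette (346,215), yellow look-alike (321,292). Going over the cassette, turning so the camera will face the reader's front.

Call:
play_rows:
  linear:
    - [0.006,-0.012,-0.01]
    - [0.006,-0.012,-0.01]
    - [0.006,-0.012,-0.01]
    - [0.006,-0.012,-0.01]
    - [0.006,-0.012,-0.02]
    - [0.006,-0.01,-0.02]
    - [0.002,-0.002,-0.02]
    - [0,0,-0.02]
  turn: [10.6,10.6,10.6,10.6,10.6,10.6,10.6,10.6]
  hand: 0.05

```text
time: 9.15
tool_pos: [0.5857, -0.2832, 0.1649]
tool_rot: [-0.0, 0.042, 0.999, 0.0]
contact_force: [0.5, 0.7, 0.6]
gripper_width: 0.581
grasp_force: 0.0
```

Call:
play_rows:
  linear:
    - [0,0,0]
    - [0,0,0]
    - [0,0,0]
    - [0,0,0]
  turn: [10.6,10.6,0,0]

```text
time: 9.65
tool_pos: [0.5856, -0.2831, 0.1658]
tool_rot: [0.0, -0.138, 0.99, -0.0]
contact_force: [0.2, 0.2, -0.3]
gripper_width: 0.582
grasp_force: 0.0
```

```bash
python3 - <<'E'
from h import *
s=state();A=rot(s["tool_rot"]);print(s["tool_pos"],"tool y ang",np.degrees(np.arctan2(A[1,1],A[0,1])),s["joint_pos"].round(2))
C,im=shot("wrist","w4.png")
for d in trace("wrist","cassette")[:2]:
    r=cv2.minAreaRect(np.argwhere(d["region"])[:,::-1].astype(np.float32));b=cv2.boxPoints(r);print(round(d["p"],2),r,ray(C,r[0],.015).round(4),[ray(C,x,.015)[:2].round(3).tolist() for x in b])
print(proj(C,s["tool_pos"]))
E
```

```text
[ 0.58561091 -0.28306854  0.16575755] tool y ang 105.8663711589177 [-0.56  0.16  1.61  0.    1.37 -2.41]
0.7 ((195.0884552001953, 116.27513885498047), (43.215293884277344, 62.35786819458008), 72.18110656738281) [ 0.5491 -0.425   0.015 ] [[0.549, -0.461], [0.515, -0.408], [0.55, -0.388], [0.585, -0.443]]
0.56 ((317.01556396484375, 186.8743438720703), (55.70166778564453, 38.091949462890625), 87.61405944824219) [ 0.5857 -0.2874  0.015 ] [[0.564, -0.316], [0.551, -0.278], [0.609, -0.258], [0.622, -0.298]]
[321.75433893 250.66360815]
```

View pics/w4.png

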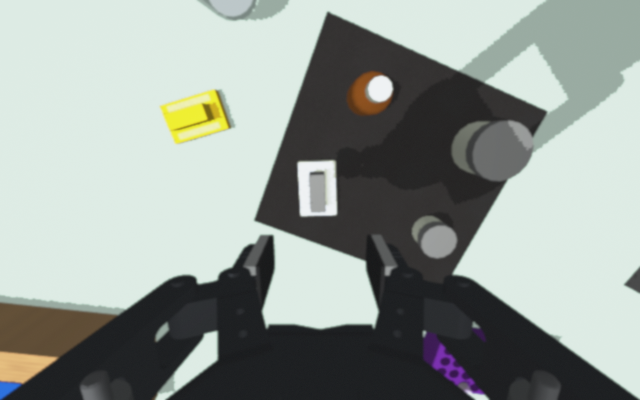

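Cassette at (317,187), about 2° off my axis and 4 mm off in y. Correct, descend and grip the ridge.

Call:
play_rows:
  linear:
    - [0,-0.004,0]
    - [0,0,-0.035]
    - [0,0,-0.04]
    - [0,0,-0.04]
    - [0,0,-0.02]
    - [0,0,-0.0138]
    - [0,0,0]
    - [0,0,0]
  turn: [2.2,0,0,0,0,0,0,0]

```text
time: 10.75
tool_pos: [0.5866, -0.2879, 0.0187]
tool_rot: [0.001, -0.158, 0.987, -0.001]
contact_force: [0.7, 0.3, 0.2]
gripper_width: 0.587
grasp_force: 0.0
```

Call:
play_rows:
  linear:
    - [0,0,0]
    - [0,0,0]
    - [0,0,0]
    - [0,0,0]
    - [0,0,0]
    - [0,0,0]
  turn: [0,0,0,0,0,0]
  hand: 0.0

```text
time: 11.5
tool_pos: [0.5863, -0.2877, 0.0182]
tool_rot: [0.001, -0.158, 0.987, -0.001]
contact_force: [-0.2, -0.3, 5.6]
gripper_width: 0.169
grasp_force: 62.2
```

Call:
play_rows:
  linear:
    - [0,0,0.03]
    - [0,0,0.05]
    - [0,0,0.06]
    - [0,0,0.04]
    - [0,0,0]
  turn: [0,0,0,0,0]

```text
time: 12.12
tool_pos: [0.5874, -0.2884, 0.2017]
tool_rot: [0.003, -0.158, 0.987, -0.003]
contact_force: [-0.1, -0.1, -0.8]
gripper_width: 0.172
grasp_force: 61.4
```

```bash
python3 - <<'E'
from h import *
s=state();A=rot(s["tool_rot"]);print(s["tool_pos"],"tool y ang",np.degrees(np.arctan2(A[1,1],A[0,1])))
shot("wrist","w5.png")
bed=world(Q,(-.025,0,.006));print("delta to bed",bed-s["tool_pos"])
E
```

```text
[ 0.58738104 -0.28837888  0.20169762] tool y ang 108.20188754252642
delta to bed [-0.06192487  0.4954838  -0.19569762]
```

View pics/w5.png

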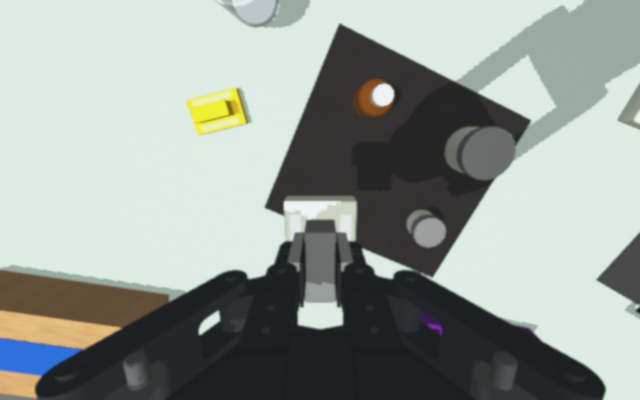

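Cassette held straight in the fingers (slab near edge at row 197, columns 285–356). Carrying it over the bed.

Call:
play_rows:
  linear:
    - [-0.012,0.04,0.01]
    - [-0.01,0.06,0.01]
    - [-0.01,0.06,0]
    - [-0.01,0.06,0]
    - [-0.01,0.06,0]
    - [-0.01,0.06,0]
    - [0,0.06,0]
    - [0,0.05,0]
  turn: [0,-4.9,-5,-4,-4,-4,-4,-2]

```text
time: 13.18
tool_pos: [0.5215, 0.1647, 0.2135]
tool_rot: [-0.002, 0.085, 0.996, -0.001]
contact_force: [1.4, -0.4, -0.2]
gripper_width: 0.17
grasp_force: 61.4
```

Call:
play_rows:
  linear:
    - [0,0.0455,0]
    - [0,0,-0.04]
    - [0,0,-0.04]
    - [0,0,-0.02]
    - [0,0,0]
    - [0,0,0]
  turn: [0,0,0,0,0,0]

```text
time: 13.92
tool_pos: [0.5244, 0.2083, 0.1182]
tool_rot: [0.001, 0.085, 0.996, 0.0]
contact_force: [0.3, 0.4, -0.9]
gripper_width: 0.17
grasp_force: 61.4
```

```bash
python3 - <<'E'
from h import *
s=state();A=rot(s["tool_rot"]);print(s["tool_pos"],"tool y ang",np.degrees(np.arctan2(A[1,1],A[0,1])))
C,im=shot("wrist","w6.png")
for x in (-.058,.008):
  for y in(-.023,.023): print("bed corner",proj(C,world(Q,(x,y,.006))).round())
for y in(-.075,.075): print("rim front corner",proj(C,world(Q,(-.07,y,.055))).round())
e=(A.T@(ray(C,(320,197),s["tool_pos"][2]-.003)-s["tool_pos"]));print("slab end in tool",e)
print("delta",world(Q,(-.025,0,.0212))-s["tool_pos"])
E
```

```text
[0.52439158 0.2083429  0.11815763] tool y ang 80.27737721318147
bed corner [295. 163.]
bed corner [346. 163.]
bed corner [297. 230.]
bed corner [344. 230.]
rim front corner [218. 156.]
rim front corner [423. 156.]
slab end in tool [ 0.02949384 -0.00140572  0.00294738]
delta [ 0.00106458 -0.00123798 -0.09695763]
```

View pics/w6.png

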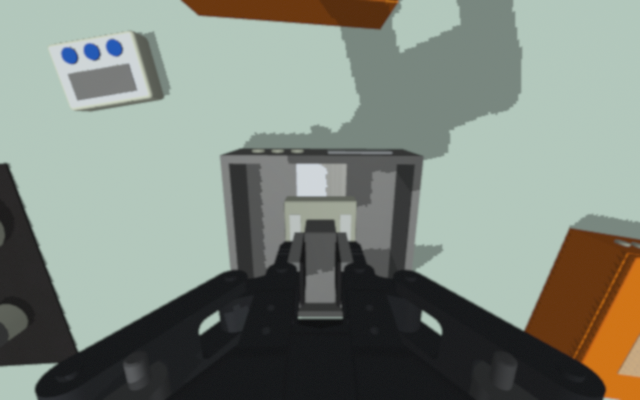

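Bed edge (296–346, row 164) and rim corners match the predictions to a pixel or two. Lowering and releasing.

Call:
play_rows:
  linear:
    - [0.001,-0.001,-0.03]
    - [0,0,-0.03]
    - [0,0,-0.02]
    - [0,0,-0.01]
    - [0,0,-0.006]
    - [0,0,-0.001]
    - [0,0,0]
    - [0,0,0]
  turn: [0,0,0,0,0,0,0,0]

```text
time: 14.98
tool_pos: [0.5256, 0.2076, 0.0212]
tool_rot: [0.001, 0.085, 0.996, 0.0]
contact_force: [-0.2, 1.0, 4.4]
gripper_width: 0.167
grasp_force: 62.0
```

Call:
play_rows:
  linear:
    - [0,0,0]
    - [0,0,0]
    - [0,0,0]
    - [0,0,0.01]
    - [0,0,0.03]
    - [0,0,0.04]
    - [0,0,0.03]
    - [0,0,0]
  turn: [0,0,0,0,0,0,0,0]
  hand: 0.035

```text
time: 15.98
tool_pos: [0.5268, 0.2079, 0.134]
tool_rot: [0.003, 0.085, 0.996, 0.001]
contact_force: [0.1, 0.2, -0.5]
gripper_width: 0.413
grasp_force: 0.0
```

```bash
python3 - <<'E'
from h import *
s=state();print(s["tool_pos"])
C,im=shot("wrist","w7.png")
for d in trace("wrist","cassette")[:2]: print(d["p"],d["location"],ray(C,d["location"],.018))
for x in (-.055,.005):
  for y in(-.02,.02): print("slab corner expected",proj(C,world(Q,(x,y,.018))).round())
E
```

```text
[0.52679245 0.20791799 0.13401041]
0.58 [320.4, 194.4] [0.52619149 0.20730264 0.018     ]
slab corner expected [298. 162.]
slab corner expected [342. 162.]
slab corner expected [300. 223.]
slab corner expected [340. 223.]
```

View pics/w7.png

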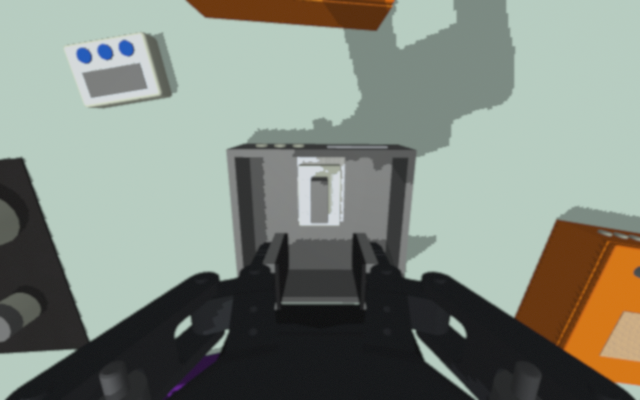

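Cassette lies on the bed at (320,193), matching expected corners. Now re-grip the bar and close.

Call:
play_rows:
  linear:
    - [0,0,0.05]
    - [0,0,0.05]
    - [0,0,0.05]
    - [0.02,0,0]
    - [0.02,0,0]
    - [0.02,0,0]
    - [0.02,-0.01,0]
    - [0.02,-0.01,0]
  turn: [0,0,-10.5,-10.5,-10.5,-10.5,-10.5,-10.5]
  hand: 0.04

```text
time: 17.08
tool_pos: [0.6243, 0.187, 0.2769]
tool_rot: [-0.002, 0.595, 0.804, -0.002]
contact_force: [-0.0, 0.7, 0.1]
gripper_width: 0.468
grasp_force: 0.0
```

Call:
play_rows:
  linear:
    - [0.025,0,0]
    - [0.023,-0.005,0]
    - [0,0,0]
    - [0,0,0]
    - [0,0,0]
  turn: [-10,-10,-7,0,0]

```text
time: 17.7
tool_pos: [0.6719, 0.1823, 0.2784]
tool_rot: [-0.001, 0.764, 0.646, -0.001]
contact_force: [-0.3, 0.3, 0.4]
gripper_width: 0.466
grasp_force: 0.0
```

```bash
python3 - <<'E'
from h import *
s=state();A=rot(s["tool_rot"]);print(s["tool_pos"],np.degrees(np.arctan2(A[1,1],A[0,1])),np.array([.6747,.1824,.1567])-s["tool_pos"])
P=np.array([bar(l) for l in np.linspace(1.59,0,17)]);print(P[0]-[0,0,.019],P[-1]-[0,0,.019]);print(np.diff(P,axis=0).round(4).tolist())
E
```

```text
[0.67192876 0.18233228 0.27843413] -9.591832079473827 [ 2.77124243e-03  6.77217731e-05 -1.21734129e-01]
[0.67262394 0.18199404 0.15497934] [0.50081233 0.21130983 0.088     ]
[[-0.0119, 0.002, 0.0048], [-0.0123, 0.0021, 0.0036], [-0.0126, 0.0021, 0.0023], [-0.0128, 0.0022, 0.001], [-0.0128, 0.0022, -0.0002], [-0.0127, 0.0022, -0.0015], [-0.0125, 0.0021, -0.0028], [-0.0122, 0.0021, -0.0041], [-0.0117, 0.002, -0.0053], [-0.0111, 0.0019, -0.0064], [-0.0105, 0.0018, -0.0075], [-0.0097, 0.0017, -0.0085], [-0.0088, 0.0015, -0.0094], [-0.0078, 0.0013, -0.0103], [-0.0068, 0.0012, -0.011], [-0.0057, 0.001, -0.0116]]
```

Call:
play_rows:
  linear:
    - [0.002,0,-0.03]
    - [0,0,-0.04]
    - [0,0,-0.03]
    - [0,0,-0.0217]
    - [0,0,0]
    - [0,0,0]
  turn: [0,0,0,0,0,0]

```text
time: 18.45
tool_pos: [0.6753, 0.1825, 0.1599]
tool_rot: [0.001, 0.764, 0.645, 0.001]
contact_force: [0.6, 0.2, -0.7]
gripper_width: 0.472
grasp_force: 0.0
```

Call:
play_rows:
  linear:
    - [0,0,0]
    - [0,0,0]
    - [0,0,0]
    - [0,0,0]
  turn: [0,0,0,0]
  hand: 0.0

```text
time: 18.95
tool_pos: [0.6754, 0.1824, 0.1599]
tool_rot: [0.001, 0.764, 0.645, 0.001]
contact_force: [1.0, 0.5, 5.1]
gripper_width: 0.093
grasp_force: 59.0
```

Call:
play_rows:
  linear:
    - [-0.0119,0.002,0.0048]
    - [-0.0123,0.002,0.0036]
    - [-0.0126,0.002,0.0023]
    - [-0.0128,0.002,0.001]
    - [-0.0128,0.002,-0.0002]
    - [-0.0127,0.002,-0.0015]
    - [-0.0125,0.002,-0.0028]
    - [-0.0122,0.002,-0.0041]
  turn: [0,0,0,0,0,0,0,0]

```text
time: 19.95
tool_pos: [0.5767, 0.1997, 0.165]
tool_rot: [0.001, 0.764, 0.645, 0.004]
contact_force: [1.1, 3.2, 10.3]
gripper_width: 0.088
grasp_force: 63.1
```

Call:
play_rows:
  linear:
    - [-0.0117,0.002,-0.0053]
    - [-0.0111,0.002,-0.0064]
    - [-0.0105,0.002,-0.0075]
    - [-0.0097,0.002,-0.0085]
    - [-0.0088,0.0015,-0.0094]
    - [-0.0078,0.0013,-0.0103]
    - [-0.0068,0.0012,-0.011]
    - [0,0,0]
  turn: [0,0,0,0,0,0,0,0]

```text
time: 20.95
tool_pos: [0.5072, 0.2119, 0.1025]
tool_rot: [-0.002, 0.764, 0.645, 0.001]
contact_force: [-2.3, 5.8, 4.0]
gripper_width: 0.087
grasp_force: 67.2
```

Call:
play_rows:
  linear:
    - [-0.003,0.0005,-0.006]
    - [-0.003,0.0005,-0.0056]
    - [0,0,0]
    - [0,0,0]
  turn: [0,0,0,0]

```text
time: 21.45
tool_pos: [0.5017, 0.2129, 0.0911]
tool_rot: [-0.001, 0.764, 0.645, 0.001]
contact_force: [-1.6, 5.5, 1.0]
gripper_width: 0.087
grasp_force: 68.1
```

Call:
play_rows:
  linear:
    - [0,0,-0.002]
    - [0,0,0]
    - [0,0,0]
  turn: [0,0,0]

```text
time: 21.82
tool_pos: [0.5013, 0.213, 0.0899]
tool_rot: [-0.002, 0.764, 0.645, 0.0]
contact_force: [-6.0, 4.6, 7.6]
gripper_width: 0.092
grasp_force: 68.7
```

Call:
play_rows:
  linear:
    - [0,0,-0.002]
    - [0,0,0]
    - [0,0,0]
  turn: [0,0,0]

```text
time: 22.2
tool_pos: [0.5013, 0.213, 0.0897]
tool_rot: [-0.002, 0.764, 0.645, -0.0]
contact_force: [-10.9, 3.1, 16.7]
gripper_width: 0.086
grasp_force: 69.7
```

Call:
play_rows:
  linear:
    - [0,0,0]
    - [0,0,0]
    - [0,0,0]
    - [0,0,0.03]
    - [0,0,0.05]
    - [0,0,0.05]
    - [0,0,0.05]
    - [0,0,0]
  turn: [0,0,0,0,0,0,0,0]
  hand: 0.05

```text
time: 23.2
tool_pos: [0.5047, 0.2118, 0.2731]
tool_rot: [0.002, 0.764, 0.645, 0.004]
contact_force: [1.0, 0.2, 0.3]
gripper_width: 0.585
grasp_force: 0.0
```

```bash
python3 - <<'E'
from h import *
C,im=shot("scene");
def corner(l): return [proj(C,world(Q,rdpt((.14,y,.0),l))).round(1).tolist() for y in(-.075,.075)]
for l in(0,.03,.06): print(l,corner(l))
# front-left lower lid edge vs housing rim
cv2.imwrite("pics/c8.png",cv2.resize(im[200:310,290:420],None,fx=5,fy=5)[:,:,::-1])
p=[.5,.3,0.04]
print(state()["tool_pos"])
E
```

```text
0 [[363.4, 227.5], [389.3, 264.2]]
0.03 [[363.5, 226.2], [389.5, 262.9]]
0.06 [[363.5, 225.0], [389.6, 261.6]]
[0.50342121 0.21144369 0.26972498]
```

View pics/c8.png

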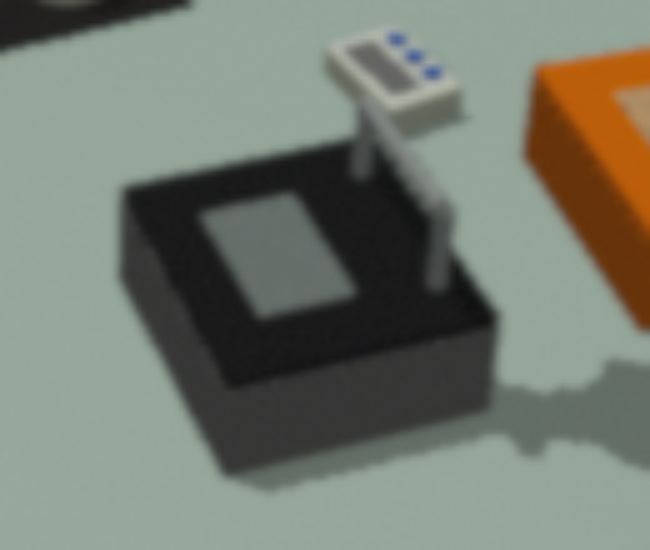

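Lid is shut (stall at rising force and picture). Now to the wide pot.

Call:
play_rows:
  linear:
    - [0,-0.04,0]
    - [0,-0.055,0]
    - [0,-0.06,0]
    - [0,-0.06,0]
    - [0,-0.06,0]
    - [-0.003,-0.05,-0.03]
    - [-0.003,-0.02,-0.04]
    - [0,0,-0.03]
  turn: [0,0,0,0,0,0,0,0]
  hand: 0.085

```text
time: 24.25
tool_pos: [0.494, -0.1347, 0.1629]
tool_rot: [-0.002, 0.765, 0.644, -0.001]
contact_force: [-0.2, 0.2, -0.4]
gripper_width: 0.993
grasp_force: 0.0
```

Call:
play_rows:
  linear:
    - [0,0,0]
    - [0,0,0]
  turn: [0,0]

```text
time: 24.5
tool_pos: [0.4964, -0.1336, 0.1675]
tool_rot: [-0.0, 0.764, 0.645, -0.0]
contact_force: [-0.2, 0.1, 0.3]
gripper_width: 0.996
grasp_force: 0.0
```

```bash
cat >> h.py <<'E'
from scipy.optimize import least_squares
def cyl(cam_,thing,prof,z0,near,C=None):
    """fit xy of an upright round thing; prof: [(radius,height)]"""
    C=globals()["cam"](cam_);grab_frame(cam_);out=[]
    a=np.linspace(0,2*np.pi,40)
    def bb(p):
        P=[proj(C,(p[0]+r*np.cos(t),p[1]+r*np.sin(t),z0+h)) for r,h in prof for t in a]
        return np.r_[np.min(P,0),np.max(P,0)]
    for d in trace(cam_,thing)[:3]:
        g=np.argwhere(d["region"])[:,::-1];o=np.r_[np.percentile(g,.5,0),np.percentile(g,99.5,0)+1]
        r=least_squares(lambda p:bb(p)-o,near);out.append((round(d["p"],2),r.x.round(4),r.fun.round(1)))
    return out
E
python3 - <<'E'
from h import *
s=state();print(s["tool_pos"])
shot("wrist","w9.png")
print("wide",cyl("wrist","wide_pot",[(.028,0),(.028,.046)],.003,(.498,-.134)))
print("small",cyl("wrist","small_pot",[(.019,0),(.019,.034)],.003,(.604,-.15)))
print("bottle",cyl("wrist","bottle",[(.018,0),(.018,.05),(.01,.085)],.003,(.485,-.27)))
print("target",world(Q,(0,.133,0)),"bottle",world(Q,(-.076,.133,0)))
E
```

```text
[ 0.49635998 -0.133554    0.16746172]
wide [(0.63, array([ 0.4994, -0.1335]), array([-2. , -2.2,  2. ,  2.2]))]
small [(0.69, array([ 0.6032, -0.1491]), array([-1.6, -1.7,  1.5,  1.7]))]
bottle []
target [0.57247016 0.33400521 0.        ] bottle [0.4975529  0.34678816 0.        ]
```

View pics/w9.png

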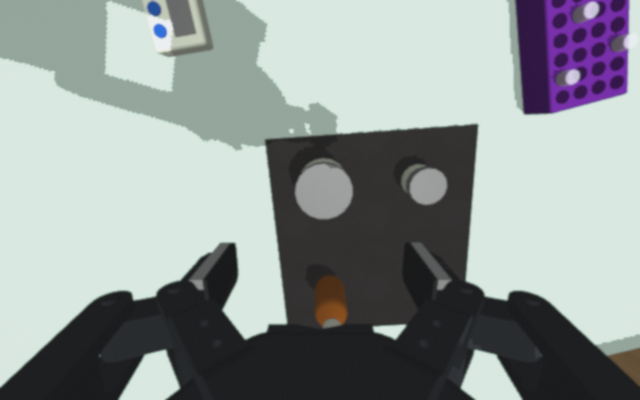

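Call:
play_rows:
  linear:
    - [0.003,0,-0.03]
    - [0,0,-0.04]
    - [0,0,-0.04]
    - [0,0,-0.03]
    - [0,0,-0.018]
    - [0,0,0]
    - [0,0,0]
  turn: [0,0,0,0,0,0,0]

```text
time: 25.72
tool_pos: [0.5005, -0.1342, 0.0108]
tool_rot: [0.001, 0.764, 0.645, 0.001]
contact_force: [0.3, -0.4, -0.3]
gripper_width: 0.995
grasp_force: 0.0
```

Call:
play_rows:
  linear:
    - [0,0,0]
    - [0,0,0]
    - [0,0,0]
    - [0,0,0]
  turn: [0,0,0,0]
  hand: 0.0

```text
time: 26.22
tool_pos: [0.5005, -0.1342, 0.0109]
tool_rot: [0.001, 0.764, 0.645, 0.001]
contact_force: [-1.2, 0.7, 6.7]
gripper_width: 0.637
grasp_force: 63.0
```

Call:
play_rows:
  linear:
    - [0,0,0.03]
    - [0,0,0.05]
    - [0,0,0.05]
    - [0,0,0.05]
    - [0,0.02,0]
    - [0,0.05,0]
    - [0,0.06,0]
    - [0.01,0.06,0]
  turn: [0,0,0,0,0,0,0,0]

```text
time: 27.22
tool_pos: [0.5077, 0.0584, 0.1874]
tool_rot: [-0.001, 0.765, 0.645, -0.001]
contact_force: [0.6, -0.9, 0.2]
gripper_width: 0.64
grasp_force: 63.4
```

Call:
play_rows:
  linear:
    - [0.01,0.06,0]
    - [0.01,0.06,0]
    - [0.01,0.06,0]
    - [0.01,0.06,0]
    - [0.01,0.02,0]
    - [0.01,0.0175,0]
    - [0,0,0]
    - [0,0,0]
  turn: [0,0,0,0,0,0,0,0]

```text
time: 28.22
tool_pos: [0.5683, 0.3333, 0.1879]
tool_rot: [-0.0, 0.764, 0.645, -0.001]
contact_force: [0.8, -0.7, -1.1]
gripper_width: 0.639
grasp_force: 63.5
```

```bash
python3 - <<'E'
from h import *
s=state();print(s["tool_pos"],np.r_[world(Q,(0,.133,0))]-s["tool_pos"])
shot("wrist","w10.png")
E
```

```text
[0.56826334 0.33333254 0.18785712] [ 0.00420682  0.00067267 -0.18785712]
```

View pics/w10.png

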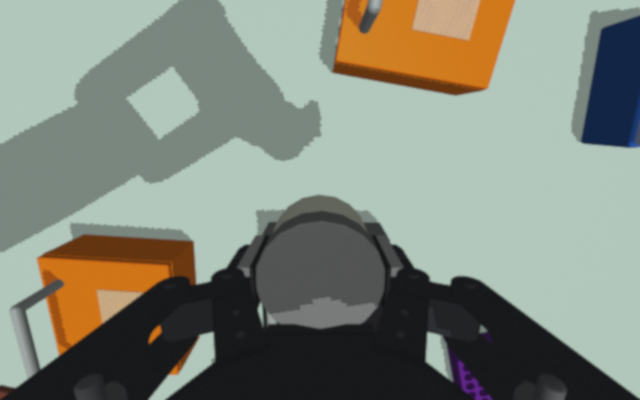

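Pot held upright; space below is clear. Lowering.

Call:
play_rows:
  linear:
    - [0.004,0,-0.04]
    - [0,0,-0.05]
    - [0,0,-0.04]
    - [0,0,-0.03]
    - [0,0,-0.014]
    - [0,0,-0.005]
    - [0,0,0]
    - [0,0,0]
  turn: [0,0,0,0,0,0,0,0]

```text
time: 29.28
tool_pos: [0.5744, 0.3343, 0.0121]
tool_rot: [0.0, 0.764, 0.645, 0.001]
contact_force: [-0.4, -0.2, -0.9]
gripper_width: 0.64
grasp_force: 63.5
```

Call:
play_rows:
  linear:
    - [0,0,0]
    - [0,0,0]
    - [0,0,0]
    - [0,0,0.03]
    - [0,0,0.05]
    - [0,0,0.06]
    - [0,0,0.04]
    - [0,0,0]
  turn: [0,0,0,0,0,0,0,0]
  hand: 0.08

```text
time: 30.28
tool_pos: [0.5758, 0.335, 0.1964]
tool_rot: [0.001, 0.764, 0.645, 0.005]
contact_force: [0.1, 0.1, -0.4]
gripper_width: 0.937
grasp_force: 0.0
```

```bash
python3 - <<'E'
from h import *
s=state();print(s["tool_pos"])
print("wide",cyl("wrist","wide_pot",[(.028,0),(.028,.046)],0,(.5725,.334)))
print("target",world(Q,(0,.133,0)))
print("to small",np.array([.6032,-.1491,.16])-s["tool_pos"])
E
```

```text
[0.57581285 0.33497424 0.19638324]
wide [(0.6, array([0.5743, 0.3352]), array([-1.1, -2. ,  1.1,  2. ]))]
target [0.57247016 0.33400521 0.        ]
to small [ 0.02738715 -0.48407424 -0.03638324]
```

Call:
play_rows:
  linear:
    - [0,-0.04,0]
    - [0.003,-0.06,0]
    - [0.003,-0.06,0]
    - [0.003,-0.06,0]
    - [0.003,-0.06,0]
    - [0.005,-0.06,0]
    - [0.005,-0.06,0]
    - [0.005,-0.055,0]
  turn: [0,0,0,0,0,0,0,0]
  hand: 0.065

```text
time: 31.38
tool_pos: [0.5989, -0.1229, 0.1875]
tool_rot: [-0.002, 0.765, 0.645, -0.001]
contact_force: [0.2, 0.8, 0.6]
gripper_width: 0.762
grasp_force: 0.0
```

Call:
play_rows:
  linear:
    - [0,-0.029,-0.02]
    - [0,0,-0.015]
    - [0,0,0]
    - [0,0,0]
    - [0,0,0]
  turn: [0,0,0,0,0]

```text
time: 32.0
tool_pos: [0.6009, -0.1493, 0.1562]
tool_rot: [0.001, 0.764, 0.645, 0.0]
contact_force: [-0.6, -0.4, 0.4]
gripper_width: 0.762
grasp_force: 0.0
```

```bash
python3 - <<'E'
from h import *
s=state();print(s["tool_pos"])
r=cyl("wrist","small_pot",[(.019,0),(.019,.034)],.003,(.604,-.15));print(r,np.r_[r[0][1],.014]-s["tool_pos"])
print("bottle",cyl("wrist","bottle",[(.018,0),(.018,.05),(.01,.085)],.003,(.485,-.27)))
E
```

```text
[ 0.60086103 -0.14930712  0.15622941]
[(0.64, array([ 0.6034, -0.1489]), array([-0.7, -1.5,  0.7,  1.4]))] [ 0.00253897  0.00040712 -0.14222941]
bottle []
```

Call:
play_rows:
  linear:
    - [0.002,0,-0.03]
    - [0,0,-0.04]
    - [0,0,-0.04]
    - [0,0,-0.02]
    - [0,0,-0.012]
    - [0,0,0]
    - [0,0,0]
    - [0,0,0]
  turn: [0,0,0,0,0,0,0,0]

```text
time: 33.2
tool_pos: [0.6034, -0.1506, 0.0149]
tool_rot: [0.001, 0.764, 0.645, 0.001]
contact_force: [-0.7, -1.0, 0.2]
gripper_width: 0.764
grasp_force: 0.0
```

Call:
play_rows:
  linear:
    - [0,0,0]
    - [0,0,0]
    - [0,0,0]
    - [0,0,0]
    - [0,0,0]
  turn: [0,0,0,0,0]
  hand: 0.0

```text
time: 33.83
tool_pos: [0.603, -0.1505, 0.0142]
tool_rot: [0.001, 0.764, 0.645, 0.0]
contact_force: [-0.1, 0.1, 5.1]
gripper_width: 0.418
grasp_force: 60.1
```

Call:
play_rows:
  linear:
    - [0,0,0.03]
    - [0,0,0.05]
    - [0,0,0.05]
    - [0,0.01,0.05]
    - [0,0.03,0]
    - [0,0.05,0]
    - [-0.005,0.06,0]
    - [-0.005,0.06,0]
  turn: [0,0,0,0,0,0,0,0]

```text
time: 34.83
tool_pos: [0.5914, 0.0614, 0.1922]
tool_rot: [-0.001, 0.765, 0.645, -0.0]
contact_force: [1.1, 0.2, -1.0]
gripper_width: 0.417
grasp_force: 60.0
```

Call:
play_rows:
  linear:
    - [-0.005,0.06,0]
    - [-0.005,0.06,0]
    - [-0.005,0.06,0]
    - [-0.004,0.06,0]
    - [0,0.03,-0.02]
    - [0,0.004,-0.02]
    - [0,0,0]
    - [0,0,0]
  turn: [0,0,0,0,0,0,0,0]

```text
time: 35.83
tool_pos: [0.5736, 0.3326, 0.1533]
tool_rot: [0.0, 0.765, 0.644, -0.0]
contact_force: [0.6, 0.3, 0.7]
gripper_width: 0.417
grasp_force: 60.0
```

```bash
python3 - <<'E'
from h import *
s=state();print(s["tool_pos"],np.r_[.5743,.3352,0]-s["tool_pos"])
C,im=shot("wrist");shot("side","s11.png")
cv2.imwrite("pics/w11.png",im[:,:,::-1])
print("pot rim expected", [proj(C,(.5743+.028*a,.3352+.028*b,.046)).round() for a,b in((0,1),(1,0),(-1,0))])
E
```

```text
[0.57358859 0.33257389 0.15329579] [ 0.00071141  0.00262611 -0.15329579]
pot rim expected [array([316., 163.]), array([351., 188.]), array([291., 198.])]
```

View pics/w11.png

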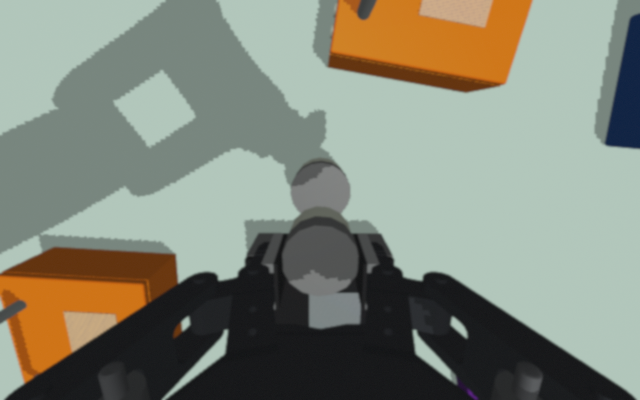

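Wide pot's top (292–350, top row 162) is where expected, small pot held above. Lowering gently.

Call:
play_rows:
  linear:
    - [0.0007,0.001,-0.03]
    - [0,0,-0.03]
    - [0,0,-0.02]
    - [0,0,-0.01]
    - [0,0,-0.003]
    - [0,0,0]
    - [0,0,0]
    - [0,0,0]
  turn: [0,0,0,0,0,0,0,0]

```text
time: 36.92
tool_pos: [0.5745, 0.335, 0.0612]
tool_rot: [0.0, 0.764, 0.645, 0.001]
contact_force: [-0.2, 0.0, -0.4]
gripper_width: 0.424
grasp_force: 60.0
```

Call:
play_rows:
  linear:
    - [0,-0.001,-0.002]
    - [0,0,-0.0015]
    - [0,0,0]
    - [0,0,0]
    - [0,0,0]
  turn: [0,0,0,0,0]

```text
time: 37.55
tool_pos: [0.5741, 0.3338, 0.0573]
tool_rot: [0.0, 0.764, 0.645, 0.0]
contact_force: [-3.5, -2.1, 4.7]
gripper_width: 0.419
grasp_force: 60.4
```

Call:
play_rows:
  linear:
    - [0,0,0]
    - [0,0,0]
    - [0,0,0]
    - [0,0,0.02]
    - [0,0,0.04]
    - [0,0,0.05]
    - [0,0,0.04]
    - [0,0,0]
  turn: [0,0,0,0,0,0,0,0]
  hand: 0.06

```text
time: 38.55
tool_pos: [0.5767, 0.3351, 0.2144]
tool_rot: [0.002, 0.764, 0.645, 0.006]
contact_force: [-0.1, 0.7, -0.4]
gripper_width: 0.701
grasp_force: 0.0
```

```bash
python3 - <<'E'
from h import *
s=state();print(s["tool_pos"])
print("small",cyl("wrist","small_pot",[(.019,0),(.019,.034)],.046,(.574,.335)))
print("wide",cyl("wrist","wide_pot",[(.028,0),(.028,.046)],0,(.574,.335)))
print("to bottle",np.array([.486,-.27,.2])-s["tool_pos"])
E
```

```text
[0.57670814 0.33507729 0.21438436]
small [(0.84, array([0.5733, 0.3354]), array([-0.7, -0.7,  0.7,  0.7]))]
wide [(0.56, array([0.5742, 0.3392]), array([-0.8, -4.9,  0.8,  4.8]))]
to bottle [-0.09070814 -0.60507729 -0.01438436]
```

Call:
play_rows:
  linear:
    - [0,-0.04,0.01]
    - [-0.01,-0.06,0]
    - [-0.01,-0.06,0]
    - [-0.01,-0.06,0]
    - [-0.01,-0.06,0]
    - [-0.01,-0.06,0]
    - [-0.01,-0.06,0]
    - [-0.01,-0.06,0]
  turn: [0,0,0,0,0,0,0,0]
  hand: 0.07

```text
time: 39.75
tool_pos: [0.5025, -0.1277, 0.215]
tool_rot: [-0.001, 0.764, 0.645, -0.001]
contact_force: [-0.2, -0.6, -1.0]
gripper_width: 0.818
grasp_force: 0.0
```

Call:
play_rows:
  linear:
    - [-0.01,-0.06,0]
    - [-0.01,-0.06,0]
    - [0,-0.025,-0.02]
    - [0,0,0]
    - [0,0,0]
    - [0,0,0]
  turn: [0,0,0,0,0,0]

```text
time: 40.5
tool_pos: [0.4844, -0.2702, 0.1972]
tool_rot: [0.0, 0.764, 0.645, 0.0]
contact_force: [-0.5, 0.4, 0.7]
gripper_width: 0.817
grasp_force: 0.0
```

```bash
python3 - <<'E'
from h import *
s=state();print(s["tool_pos"])
C,im=shot("wrist","w12.png")
print("bottle",cyl("wrist","bottle",[(.018,0),(.018,.05),(.008,.085)],.003,(.485,-.27)))
print("beaker",cyl("wrist","beaker",[(.028,0),(.032,.08)],0,(.44,-.38)))
E
```

```text
[ 0.48440288 -0.27015315  0.19723097]
bottle [(0.7, array([ 0.4844, -0.2674]), array([-1.1, -0.7,  1.1,  0.6]))]
beaker [(0.95, array([ 0.4312, -0.4014]), array([ -1.8, -13.5,   1.8,  12.5]))]
```

View pics/w12.png

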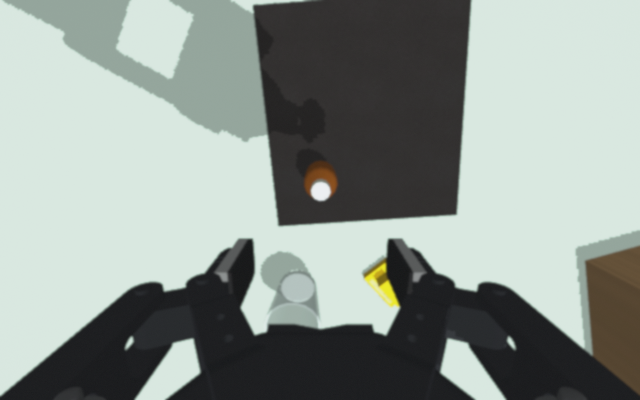

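Bottle at (320,185); beaker (295,290) well clear. Grip, lift and carry with a 90° turn.

Call:
play_rows:
  linear:
    - [0,0.003,-0.03]
    - [0,0,-0.04]
    - [0,0,-0.04]
    - [0,0,-0.04]
    - [0,0,-0.027]
    - [0,0,0]
    - [0,0,0]
    - [0,0,0]
  turn: [0,0,0,0,0,0,0,0]

```text
time: 41.75
tool_pos: [0.4848, -0.2687, 0.0211]
tool_rot: [0.001, 0.764, 0.645, 0.0]
contact_force: [0.5, -0.1, 0.3]
gripper_width: 0.817
grasp_force: 0.0
```

Call:
play_rows:
  linear:
    - [0,0,0]
    - [0,0,0]
    - [0,0,0]
    - [0,0,0]
    - [0,0,0]
  turn: [0,0,0,0,0]
  hand: 0.0

```text
time: 42.38
tool_pos: [0.4845, -0.2686, 0.0206]
tool_rot: [0.001, 0.764, 0.645, 0.0]
contact_force: [-1.1, 0.1, 5.2]
gripper_width: 0.401
grasp_force: 60.3
```

Call:
play_rows:
  linear:
    - [0,0,0.03]
    - [0,0,0.05]
    - [0,0,0.05]
    - [0,0.01,0.05]
    - [0,0.03,0]
    - [0,0.05,0]
    - [0,0.055,0]
    - [0,0.055,0]
  turn: [0,0,0,0,5,9,9,9]

```text
time: 43.38
tool_pos: [0.4831, -0.0665, 0.1986]
tool_rot: [-0.001, 0.555, 0.832, -0.0]
contact_force: [0.5, 0.3, -1.0]
gripper_width: 0.4
grasp_force: 60.0
```

Call:
play_rows:
  linear:
    - [0,0.055,0]
    - [0,0.055,0]
    - [0,0.055,0]
    - [0,0.055,0]
    - [0,0.055,0]
    - [0,0.055,0]
    - [0,0.05,0]
    - [0,0.02,0]
  turn: [9,9,9,9,9,9,4,0]

```text
time: 44.38
tool_pos: [0.4829, 0.3338, 0.1984]
tool_rot: [-0.001, 0.083, 0.997, -0.001]
contact_force: [-0.4, 0.6, -1.8]
gripper_width: 0.402
grasp_force: 60.1
```

Call:
play_rows:
  linear:
    - [0,0,0]
    - [0,0,0]
  turn: [0,0]

```text
time: 44.62
tool_pos: [0.484, 0.3306, 0.1993]
tool_rot: [-0.0, 0.085, 0.996, -0.001]
contact_force: [0.8, 0.0, -0.9]
gripper_width: 0.402
grasp_force: 60.1
```

```bash
python3 - <<'E'
from h import *
s=state();A=rot(s["tool_rot"]);print(s["tool_pos"],np.degrees(np.arctan2(A[1,1],A[0,1])),np.r_[.4992,.348,0]-s["tool_pos"])
E
```

```text
[0.48395563 0.33056103 0.19925577] 80.22322879716558 [ 0.01524437  0.01743897 -0.19925577]
```

Call:
play_rows:
  linear:
    - [0.016,0.0175,0]
    - [0,0,-0.04]
    - [0,0,-0.04]
    - [0,0,-0.04]
    - [0,0,-0.04]
    - [0,0,-0.016]
    - [0,0,0]
    - [0,0,0]
  turn: [0,0,0,0,0,0,0,0]

```text
time: 45.62
tool_pos: [0.5016, 0.3497, 0.026]
tool_rot: [0.002, 0.085, 0.996, 0.001]
contact_force: [-0.5, -0.1, -0.9]
gripper_width: 0.399
grasp_force: 60.2
```

Call:
play_rows:
  linear:
    - [0,0,0]
    - [0,0,0]
  turn: [0,0]

```text
time: 45.88
tool_pos: [0.5007, 0.3498, 0.0251]
tool_rot: [0.001, 0.084, 0.996, 0.001]
contact_force: [-0.0, -0.2, -1.2]
gripper_width: 0.406
grasp_force: 60.2
```

Call:
play_rows:
  linear:
    - [0,-0.0015,-0.005]
    - [0,0,-0.002]
    - [0,0,0]
    - [0,0,0]
    - [0,0,0]
  turn: [0,0,0,0,0]

```text
time: 46.5
tool_pos: [0.5, 0.3477, 0.0176]
tool_rot: [-0.0, 0.084, 0.996, -0.0]
contact_force: [-2.2, -2.5, 4.8]
gripper_width: 0.404
grasp_force: 60.8
```

Call:
play_rows:
  linear:
    - [0,0,0]
    - [0,0,0]
    - [0,0,0]
    - [0,0,0.02]
    - [0,0,0.05]
    - [0,0,0.06]
    - [0,0,0.05]
    - [0,0,0]
  turn: [0,0,0,0,0,0,0,0]
  hand: 0.06

```text
time: 47.5
tool_pos: [0.5031, 0.3496, 0.2054]
tool_rot: [0.006, 0.084, 0.996, 0.004]
contact_force: [1.1, 0.4, 0.4]
gripper_width: 0.704
grasp_force: 0.0
```

Call:
play_rows:
  linear:
    - [-0.02,0,0.04]
    - [-0.02,0,0.04]
    - [0,0,0]
    - [0,0,0]
  turn: [0,0,0,0]

```text
time: 48.0
tool_pos: [0.4596, 0.3476, 0.2761]
tool_rot: [-0.0, 0.084, 0.996, -0.0]
contact_force: [-0.2, -0.1, -1.7]
gripper_width: 0.7
grasp_force: 0.0
```

```bash
python3 - <<'E'
from h import *
print(state()["tool_pos"])
print("small",cyl("wrist","small_pot",[(.019,0),(.019,.034)],.046,(.574,.335)))
print("bottle",cyl("wrist","bottle",[(.018,0),(.018,.05),(.008,.085)],0,(.499,.348)))
C,im=shot("scene");_,w=shot("wrist")
a=cv2.resize(im[180:400,270:490],(400,400));cv2.imwrite("pics/f.png",np.hstack([a,cv2.resize(w[:,120:520],(400,400))])[:,:,::-1])
E
```

```text
[0.4596427  0.34760109 0.27614192]
small [(0.87, array([0.5732, 0.3356]), array([-0.6, -1. ,  0.6,  1. ])), (0.37, array([0.5422, 0.2034]), array([ 36.8,  26.6, -40.1, -27.5]))]
bottle [(0.84, array([0.4969, 0.3466]), array([ 0.3, -0.7, -0.3,  0.6]))]
```

View pics/f.png

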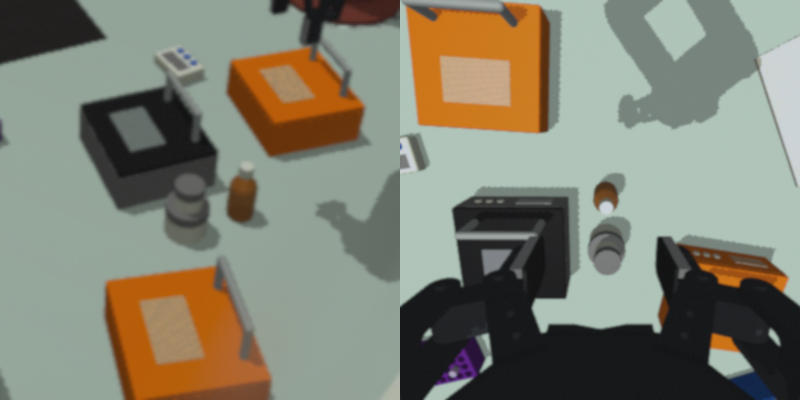

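Lid shut, small pot stacked on the wide pot beside the reader, bottle upright in front; measured within about 2 mm. Handing in.

```bash
python3 -c "
from plant import *
print(job_done())"
```

```text
the job is handed in; nothing more can be done
None
```

The job is done and handed in at about 48 s of the 144 s: the cassette is on the bed with the lid shut, the small pot is stacked on the wide pot left of the reader, and the bottle is in front, with pot and bottle positions measured within about 2 mm of target.

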